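# Run the warm-air dryer for the washed ravioli stamps

## Robot

A 6-joint arm with a two-finger parallel gripper is mounted at the origin on the work surface. World frame = base frame: x ahead of the robot, y to its left, z up, the work surface at z = 0. Lengths are in mm, angles in degrees, forces in N, time in s.
With the tool pointing down it reaches from about 350 to 850 mm from the base axis. Payload 8.1 kg.
Tool frame: the origin (TCP) lies between the finger pads, 19 mm behind the fingertips; this is the grasp point; z points along the fingers, y is the line along which they close (so a half turn about z gives the same grasp; the last joint's range is limited). The gripper opens to 85 mm and grips with 20 to 120 N. Pads are 22 mm wide; open, the fingers measure 114 mm over their backs; the gripper's body (76 mm by 85 mm) begins 54 mm behind the grasp point. The pads swing forward as they close: fully open they stand 13 mm farther back than shut.
Start: joints at [-71.413, 7.471, 85.268, -0, 87.261, -4.893], TCP at [239.075, -550.317, 249.992] pointing down, gripper open.
Joint ranges: [-169.43, 169.43], [-51.17, 129.36], [1.28, 143.12], [-76.62, 256.62], [0, 156.53], [-152.29, 152.29]. Speed limits (degrees/s): [136.94, 136.94, 159.86, 180, 180, 180].

## Interface

Orientations are given as [roll, pitch, yaw] about the fixed x, y, z axes, in that order (R = Rz(yaw) Ry(pitch) Rx(roll)).
In Python, from bench import r gives the robot as it stands.
- The arm moves only by the shell command python3 steer.py 'ROWS' [FORCE]. ROWS is rows parted by semicolons, their numbers by spaces, 1 to 8 of them, each of 7 numbers: a rotation vector rx, ry, rz in degrees, then dx, dy, dz in mm, then the finger opening in mm; each row is the pose to reach, as a shift and turn from the pose commanded when the command began, along the tool's axes at that moment; what a row does not reach only later rows make up. A row lasts 1/8 s, in which the tool goes at most 62.5 mm and 10.7 degrees, less where a joint would pass 70% of its speed; a pose out of reach is approached as far as the arm can. The fingers move at their own pace and stop on an object; FORCE is the grip in N (left out, the last holds). Time passes only in rows, so rows that do not move let the fingers close. It prints the time, the measured TCP pose, the force, the opening and the grip force at its end.
- r.sense(): the state, without advancing time (a new reading comes with each control period).
- r.snapshot(name): name is "side" or "top" or "wrist"; returns a dict with "pixels" (400x640x3 uint8, blue, green, red), "fx", "fy", "cx", "cy" (pixels), "D" ([k1, k2, p1, p2, k3] as OpenCV has them; the pictures are not rectified), "pose" (4x4, takes a point from camera to world coordinates). Camera axes: x right, y up, looking along -z (the intrinsics and any distortion apply to the point x, -y, -z); pixel columns grow to the right and rows downward; lengths in mm; the calibration is good to about 2 mm. A picture is of the moment at which its call begins. There is no depth.
- r.hand_in(): hands the job in; it is judged then, once.
The state is a dict: "time": time; "joint_pos": joint angles; "qd": joint speeds; "joint_efforts": joint torques, N m; "tool_pos": TCP position; "tcp_rot": TCP orientation; "ft_force": force on the tool from outside, world axes, zero at the start; "wrist_torque": the same for the moment, N m; "finger_gap": finger opening in mm; "grip_force": force on a finger pad.
Only numpy, scipy, OpenCV 4.12 (cv2) and the standard library are available. Lean on these libraries where they do the work, as an engineer would, in place of code of your own. Each camera call takes 0.05 s, during which the arm holds its last target. There are 200 camera calls.

## Task

Take the lid off the round dryer, stand every ravioli stamp from the drying mat upright on the floor of its drum, and put the lid back fully home. Then turn the heat knob to its three-dot setting, and after that turn the timer sleeve to 5 hours, the long tick. Leave the bowl, the jar and the rolling pin where they are.

Things in the scene. Friction and masses are not known exactly. Their poses are not given: they have to be found in the camera images.
- dryer: fixed warm-air dryer, left or right of the robot, turned up to 0.3 rad: white base 310 (x) x 260 (y) mm; its front (-x) 88 mm are a console 85 mm high with the black bar heat knob (+y side) and the round steel timer sleeve (-y); behind it an open round steel drum, 210 mm outside, 200 mm inside, axis at x = +40 mm, y = 0. Origin: at table height, 5 mm behind the base's middle.
- bay_floor (a point): centre of the drum's flat inner floor, 46 mm above the table; axes as the dryer's
- bay_rim (a point): centre of the drum's mouth at rim height, 140 mm above the table (94 mm above its floor)
- lid: aluminium lid, 350 g, at the start on the drum; may be laid flat on the table. Disc 218 mm across, 6 mm thick; under it a tapered plug 6 mm high (191 mm across at the disc, 180 below) that drops into the drum's mouth; on top a black knob, an upright cylinder 32 mm across, 14 to 48 mm above the origin. Origin: centre of the plug's underside; fully home, it is 6 mm below the rim.
- heat (a joint): heat knob angle, rad, 0 to 3.14, growing clockwise from above; a detent each 0.785. Setting 0 is a square on the console, 1 to 4 have one to four dots; three dots is 2.356. The bar end with the white line points to the setting: at 0 to the dryer's front (-x), at 2 to its +y, at 3 midway between +y and back. Let go, it snaps to the nearest setting; about 0.08 N m turns it over a detent.
- heat_grip (a point): on the heat knob's upright axis, 113 mm above the table, a good height for the TCP. The bar is 52 mm long, 16 mm wide, from 19 mm below this point to 15 mm above, on a disc 52 mm across. The point turns with the knob; its x axis lies along the bar, away from the pointer end
- timer (a joint): timer sleeve angle, rad, 0 to 4.71, growing clockwise from above; a detent each 0.524 (one hour), 0 to 9; 5 hours is 2.618. Ticks turn with it: a square is 0, the long bold tick 5, others short; the tick at the black index mark on the console, on the dryer's front (-x) side of the sleeve, counts. The white line on top points to 0. Snaps to the nearest hour; about 0.07 N m turns it.
- timer_grip (a point): on the timer sleeve's vertical axis, at a good height for the TCP: a knurled steel cylinder 46 mm across from 22 mm below this point to 14 mm above it, above a flat skirt 72 mm across and 4 mm thick. It is 113 mm above the table. Its axes turn with the sleeve
- mat: thin drying mat with ridges, 190 x 190 mm, under 2 mm high, lying on the table on the side away from the dryer. Origin: its centre
- stamp1: washed ravioli stamp, 160 g, standing upright on the table: a brass foot, round, 58 mm across, 22 mm high; above it an 18 mm neck and a wooden grip, an upright cylinder 30 mm across, 46 to 82 mm (its top) above the underside. Origin: centre of the foot's underside; z up. Two to four stamps are present, None if absent.
- stamp2: washed ravioli stamp, 160 g, standing upright on the table: a brass foot, square, 50 x 50 mm (sides along its x and y), 22 mm high; above it an 18 mm neck and a wooden grip, an upright cylinder 30 mm across, 46 to 82 mm (its top) above the underside. Origin: centre of the foot's underside; z up. Two to four stamps are present, None if absent.
- stamp3: washed ravioli stamp, 160 g, standing upright on the table: a brass foot, round, 58 mm across, 22 mm high; above it an 18 mm neck and a wooden grip, an upright cylinder 30 mm across, 46 to 82 mm (its top) above the underside. Origin: centre of the foot's underside; z up. Two to four stamps are present, None if absent.
- stamp4: washed ravioli stamp, 160 g, standing upright on the table: a brass foot, square, 50 x 50 mm (sides along its x and y), 22 mm high; above it an 18 mm neck and a wooden grip, an upright cylinder 30 mm across, 46 to 82 mm (its top) above the underside. Origin: centre of the foot's underside; z up. Two to four stamps are present, None if absent.
- bowl: white bowl, 120 mm across, 50 mm high, near the robot; leave alone. Origin: centre of its foot
- jar: jar of flour, 70 mm across, 120 mm high, beyond the work; leave alone. Origin: centre of its foot
- pin: wooden rolling pin, 48 mm thick and about 370 mm long, lying along its y axis beyond the work; leave alone. Origin: under its middle

How it is judged (in metres and radians):
On the way, in this order (a step that is already met when the one before it is completed fails the run):
1. every stamp stands upright on the drum's floor (horizontal distance between each of stamp1, stamp2, stamp3, stamp4 and bay_floor below 0.09 m and z of stamp1 in the frame of bay_floor between -0.01 and 0.012 m and angle between each of stamp1, stamp2, stamp3, stamp4's own z axis and vertical below 0.2 rad and z of stamp2 in the frame of bay_floor between -0.01 and 0.012 m and z of stamp3 in the frame of bay_floor between -0.01 and 0.012 m and z of stamp4 in the frame of bay_floor between -0.01 and 0.012 m), for 0.2 s.
2. the lid is back on, fully home (horizontal distance between lid and bay_rim below 0.012 m and z of lid in the frame of bay_rim between -0.012 and -0.002 m and angle between lid's own z axis and vertical below 0.04 rad), for 0.2 s.
3. the heat knob is at three dots, the lid on (all of step 2 and value of joint heat between 2.2 and 2.51 rad), for 0.3 s.
4. the timer sleeve is at 5 hours, the heat still at three dots (value of joint timer between 2.49 and 2.75 rad and value of joint heat between 2.2 and 2.51 rad), for 0.3 s.
At the end, for the whole second after the job is handed in: Every stamp that is present stands upright (within 0.2 rad) on the drum's floor, the lid lies level and fully home in the drum's mouth (centred within 12 mm), the heat knob rests at three dots (2.356, within 0.15 rad) and the timer sleeve at 5 hours (2.618, within 0.13 rad), and all is at rest (all of step 1 and all of step 2 and all of step 4 and linear speed of lid below 0.02 m/s and linear speed of each of stamp1, stamp2, stamp3, stamp4 below 0.03 m/s); the robot touches nothing.
It fails at once if the bowl is shifted by more than 30 mm (distance of bowl from where it was at the start of the episode above 0.03 m).
It fails at once if the jar is shifted by more than 30 mm (distance of jar from where it was at the start of the episode above 0.03 m).
It fails at once if the rolling pin is shifted by more than 30 mm (distance of pin from where it was at the start of the episode above 0.03 m).
Of stamp1, stamp2, stamp3, stamp4 only 2 to 4 are there at a start; the rules pass over those that are not, and their reading is None.
At some moment in a run one of stamp1, stamp2, stamp3, stamp4 may be knocked a few centimetres aside while the robot is not near it.
It also fails if it takes over 210 s, if anything falls off the work surface, if the arm or the gripper's body presses on something with over 40 N, if the wrist force passes 120 N, or if a joint passes its speed limit or range.

## Working session

There is one attempt and no reset: what is moved stays moved. The work goes in short steps, Python scripts to look and compute and a shell command to move; the robot and the scene stay as the last step left them, time stands still between calls to the robot, and variables do not carry over. Pictures are saved under pics/ and viewed, at most 14 in all, crops included, and the job is handed in when it is done.

```bash
ls; mkdir -p pics; cat > h.py <<'E'
import numpy as np, cv2
from bench import r
def snap(n,f=None):
    s=r.snapshot(n)
    if f: cv2.imwrite('pics/'+f,s['pixels'])
    return s
def K(s): return np.array([[s['fx'],0,s['cx']],[0,s['fy'],s['cy']],[0,0,1.]])
def ray(s,u,v):
    p=cv2.undistortPoints(np.array([[[u,v]]],float),K(s),np.array(s['D'],float))[0,0]
    T=np.array(s['pose']); return T[:3,3],T[:3,:3]@np.array([p[0],-p[1],-1])
def onz(s,u,v,z):
    o,d=ray(s,u,v); return o+d*(z-o[2])/d[2]
def proj(s,P):
    T=np.array(s['pose']); q=(np.atleast_2d(P)-T[:3,3])@T[:3,:3]; q=q*[1,-1,-1]
    return cv2.projectPoints(q,np.zeros(3),np.zeros(3),K(s),np.array(s['D'],float))[0][:,0]
E
python3 - <<'E'
from h import *
a=snap('top','t0.png');b=snap('side','s0.png')
np.set_printoptions(precision=3,suppress=True)
for s in(a,b): print(s['fx'],s['cx'],s['cy'],s['D']);print(np.array(s['pose']))
print(r.sense())
E
```

```text
bench.py
pics
steer.py
492.6126425311818 318.6422502463887 197.1123344183999 [-0.075  0.     0.     0.     0.   ]
[[  -0.036    0.979   -0.2    315.79 ]
 [  -0.999   -0.036    0.002  -11.949]
 [  -0.005    0.2      0.98  1376.212]
 [   0.       0.       0.       1.   ]]
477.40761948174764 318.68500625743354 198.37958344815576 [0.012 0.    0.    0.    0.   ]
[[  -0.999    0.014   -0.03   550.224]
 [  -0.032   -0.627    0.778 1086.511]
 [  -0.008    0.779    0.627 1029.242]
 [   0.       0.       0.       1.   ]]
{'time': 0.1, 'joint_pos': array([-71.412,   7.512,  85.324,   0.001,  87.261,  -4.894]), 'qd': array([-0.075, -0.09 , -0.088, -0.078, -0.049, -0.038]), 'joint_efforts': array([  0.002, -57.095, -50.194,  -0.   ,   0.008,  -0.   ]), 'tool_pos': array([ 238.944, -549.866,  249.033]), 'tcp_rot': array([-179.904,   -0.01 ,   23.481]), 'ft_force': array([-0.061,  0.141,  0.04 ]), 'wrist_torque': array([ 0.051, -0.027, -0.033]), 'grip_force': 0.0, 'finger_gap': 85.12339090740593}
```

View pics/t0.png

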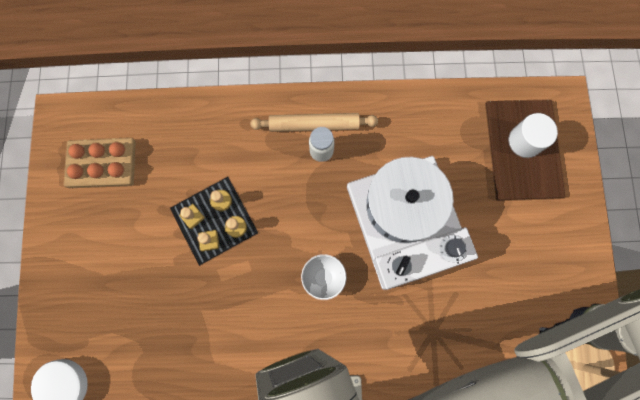

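View pics/s0.png

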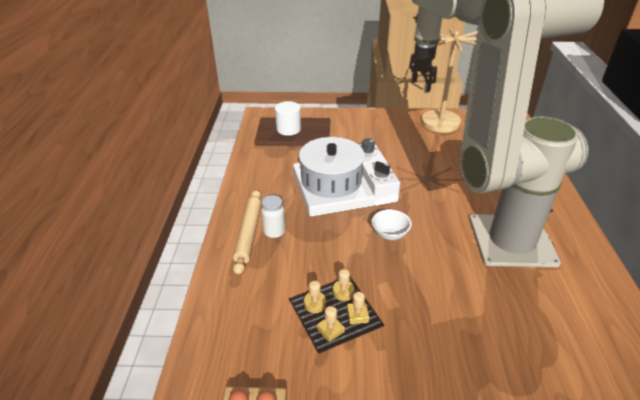

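Top view: the lid knob is at (412,196), heat knob near (402,266), timer near (456,248). Four stamps stand on the mat around (213,220), the bowl is at (323,277) and the jar at (321,144). Side view confirms all of this, and all four stamps are upright.

```bash
python3 - <<'E'
from h import *
np.set_printoptions(precision=1,suppress=True)
a=snap('top');b=snap('side')
I=a['pixels'];hsv=cv2.cvtColor(I,cv2.COLOR_BGR2HSV)
# black blobs
m=(I.max(2)<45).astype(np.uint8)
n,l,st,c=cv2.connectedComponentsWithStats(m)
for i in range(1,n):
    if st[i,4]>15 and 340<c[i,0]<490 and 150<c[i,1]<290: print('blk',st[i],c[i],'z182',onz(a,*c[i],182)[:2],'z113',onz(a,*c[i],113)[:2])
# lid knob in side
J=b['pixels'];m=(J.max(2)<50).astype(np.uint8)
n,l,st,c=cv2.connectedComponentsWithStats(m)
for i in range(1,n):
    if st[i,4]>15 and 290<c[i,0]<400 and 130<c[i,1]<190: print('side',st[i],c[i],'z182',onz(b,*c[i],165)[:2])
A=cv2.resize(I[165:275,160:270],(400,400),interpolation=cv2.INTER_CUBIC)
B=cv2.resize(I[220:295,370:485],None,fx=3.4,fy=3.4,interpolation=cv2.INTER_CUBIC)
o=np.zeros((400,800,3),np.uint8);o[:,:400]=A;o[:B.shape[0],400:400+B.shape[1]]=B[:, :400]
cv2.imwrite('pics/c1.png',o)
for u,v in [(187,211),(220,196),(234,221),(205,235)]: print('st',onz(a,u,v,82)[:2])
print('bowl',onz(a,323,277,50)[:2],'jar',onz(a,321,136,120)[:2],'mat',onz(a,213,221,0)[:2])
E
```

```text
blk [406 191  13  11 107] [411.8 196. ] z182 [ 553.5 -245.5] z113 [ 567.2 -259. ]
blk [397 257  12  17  78] [403.3 263.1] z182 [ 389.3 -213.1] z113 [ 393.5 -224.7]
st [554.6 339.7]
st [592.5 250.6]
st [523.1 212.8]
st [488.2 290.4]
bowl [368.7 -18.7] jar [738.3 -27. ] mat [538.3 287. ]
```

View pics/c1.png

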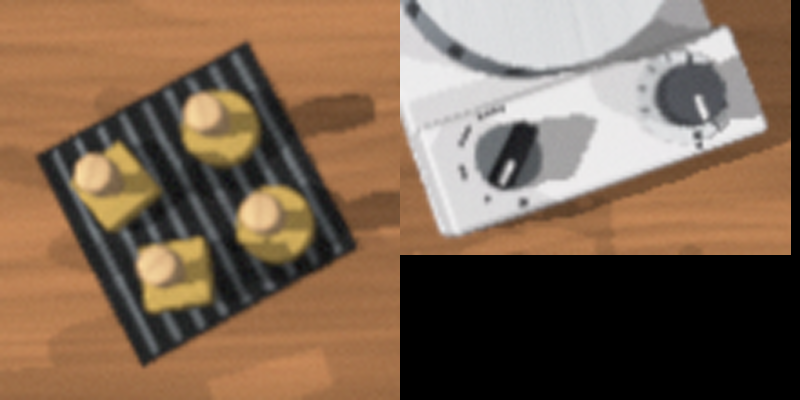

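Console: the heat pointer is at the one-dot mark (lower left) and the timer's white line is close to the index mark. Two round and two square stamps stand on the mat. Next I move above the lid.

```bash
cat >> h.py <<'E'
from scipy.spatial.transform import Rotation as R
def rot(): return R.from_euler('xyz',r.sense()['tcp_rot'],degrees=True)
def d(x,y,z,yaw):
    "tool-axes shift to world TCP target, tool down at yaw (mod 180 nearest)"
    s=r.sense();R0=rot();best=None
    for k in(-360,-180,0,180,360):
        t=R.from_euler('xyz',[180,0,yaw+k],degrees=True); v=(R0.inv()*t).as_rotvec(degrees=True)
        if best is None or np.linalg.norm(v)<np.linalg.norm(best): best=v
    p=R0.inv().apply(np.array([x,y,z])-s['tool_pos'])
    print('rows:',np.round(best,1),np.round(p,1),'rows needed',np.ceil(max(np.linalg.norm(p)/62.5,np.linalg.norm(best)/10.7)),'j6',s['joint_pos'][5].round(0))
E
python3 -c "
from h import *
d(553,-245,300,17)
s=snap('wrist','w0.png');T=np.array(s['pose']);R0=rot()
print(R0.inv().apply(T[:3,3]-r.sense()['tool_pos']),R0.inv().as_matrix()@T[:3,:3],s['fx'])
for p in([553,-245,182],[553,-100,182]): pass
"
```

```text
rows: [-0.1 -0.   6.5] [ 409.6 -154.7  -50.4] rows needed 8.0 j6 -5.0
[  78.78819336    0.16284422 -125.11669758] [[-2.92453866e-04  9.52420477e-01  3.04787057e-01]
 [ 9.99999672e-01  4.81945774e-05  8.08932866e-04]
 [ 7.55755142e-04  3.04787194e-01 -9.52420178e-01]] 313.3061247620087
```

```bash
python3 steer.py '0 0 6.5 409.6 -154.7 -50.4 60;0 0 6.5 409.6 -154.7 -50.4 60;0 0 6.5 409.6 -154.7 -50.4 60;0 0 6.5 409.6 -154.7 -50.4 60;0 0 6.5 409.6 -154.7 -50.4 60;0 0 6.5 409.6 -154.7 -50.4 60;0 0 6.5 409.6 -154.7 -50.4 60;0 0 6.5 409.6 -154.7 -50.4 60' 30; python3 steer.py '0 0 0 0 0 0 60;0 0 0 0 0 0 60'
python3 - <<'E'
from h import *
np.set_printoptions(precision=1,suppress=True)
s=snap('wrist','w1.png');print(r.sense()['tool_pos'],r.sense()['tcp_rot'])
m=(s['pixels'].max(2)<50).astype(np.uint8)
n,l,st,c=cv2.connectedComponentsWithStats(m)
for i in range(1,n):
    if st[i,4]>100: print(st[i],c[i],onz(s,*c[i],182))
print(proj(s,[[553,-245,182],[553,-245,148]]))
E
```

```text
time: 1.25
tool_pos: [555.8, -241.6, 300.8]
tcp_rot: [-180.0, -0.1, 17.3]
ft_force: [0.7, -0.4, -0.4]
finger_gap: 60.0
grip_force: 0.0
time: 1.5
tool_pos: [552.2, -246.3, 300.0]
tcp_rot: [-180.0, 0.0, 16.9]
ft_force: [-0.1, -0.4, -0.4]
finger_gap: 60.0
grip_force: 0.0
[ 552.2 -246.4  300.1] [-180.     0.    16.9]
[  0  47  20  56 448] [ 6.6 80. ] [566.1   9.  182. ]
[509 148  21  44 163] [519.7 171.2] [ 613.7 -397.8  182. ]
[   27   244   587   156 41453] [319.4 348.5] [ 392.9 -294.1  182. ]
[[318.6 187.2]
 [318.8 175.9]]
```

View pics/w1.png

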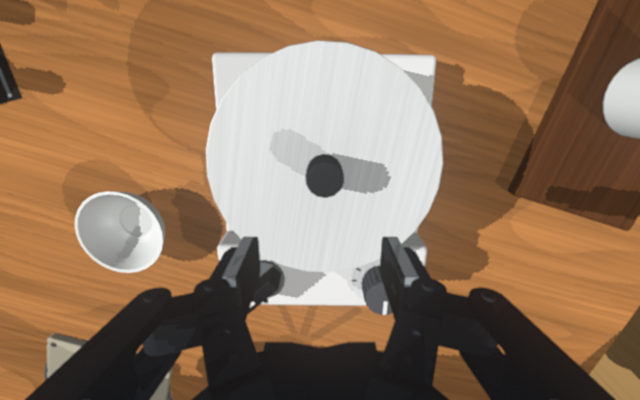

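The wrist view shows the lid centred near (325,165) and its knob at (325,176). The base is squarely aligned with the image, so yaw is about 17°. I'll refine.

```bash
python3 - <<'E'
from h import *
np.set_printoptions(precision=1,suppress=True)
s=snap('wrist');I=s['pixels']
m=(I.max(2)<80).astype(np.uint8);m[225:]=0
n,l,st,c=cv2.connectedComponentsWithStats(m)
for i in range(1,n):
    if st[i,4]>300 and 280<c[i,0]<360:
        print(st[i],c[i]); x,y,w,h,_=st[i]
        cn=cv2.findContours((l==i).astype(np.uint8),0,1)[0][0]
# knob: top face near image far side? compare predicted extents for candidate (x,y)
def ext(x,y):
    t=np.linspace(0,6.283,60); P=[]
    for z in(148,182): P+=[[x+16*np.cos(k),y+16*np.sin(k),z] for k in t]
    q=proj(s,P); return np.r_[q.min(0),q.max(0)]
print('pred',ext(552.2,-246.3))
# lid disc rim (top edge z=146) left/right/top edges
g=(cv2.cvtColor(I,cv2.COLOR_BGR2HSV)[...,1]<40).astype(np.uint8)
L=[];
for v in (120,140,160,180):
    row=np.where(g[v,100:540])[0]+100; print(v,row.min(),row.max(),onz(s,row.min(),v,146)[:2],onz(s,row.max(),v,146)[:2]); L+=[onz(s,row.min(),v,146)[:2],onz(s,row.max(),v,146)[:2]]
for u in (310,325,340): 
    v=np.where(g[:,u])[0].min(); L.append(onz(s,u,v,146)[:2])
L=np.array(L); A=np.c_[2*L,np.ones(len(L))]; q=np.linalg.lstsq(A,(L**2).sum(1),rcond=None)[0]
print('lid circ',q[:2],np.sqrt(q[2]+q[0]**2+q[1]**2))
# base back corners z? base top
print('base back corners', onz(s,213,54,40),onz(s,436,55,40))
E
```

```text
[ 307  155   36   42 1194] [324.3 175.4]
pred [300.1 160.  339.3 206.7]
120 212 436 [ 574.1 -140.5] [ 631.4 -329.4]
140 208 441 [ 555.6 -140.4] [ 616.4 -340.7]
160 206 442 [ 537.  -142.1] [ 599.7 -348.9]
180 208 439 [ 518.6 -147.4] [ 581.2 -353.9]
lid circ [ 560.1 -248. ] 108.31711560721538
base back corners [627.8 -95.3  40. ] [ 701.2 -340.7   40. ]
```

```bash
python3 -c "
from h import *
d(560,-248,171,16.7)"
```

```text
rows: [-0.   0.   0.2] [  7.    3.8 129.3] rows needed 3.0 j6 44.0
```

```bash
python3 steer.py '0 0 0 7 4 30 60;0 0 0 7 4 80 60;0 0 0 7 4 129 60;0 0 0 7 4 129 60;0 0 0 7 4 129 60;0 0 0 7 4 129 25;0 0 0 7 4 129 25;0 0 0 7 4 129 25' 60;python3 steer.py '0 0 0 0 0 0 25;0 0 0 0 0 0 25'; python3 -c "
from h import *
s=r.sense();print(s['tool_pos'],s['tcp_rot'],s['ft_force'])"
```

```text
time: 2.6
tool_pos: [562.4, -247.9, 174.6]
tcp_rot: [179.8, -0.2, 17.0]
ft_force: [-1.3, -0.7, 8.1]
finger_gap: 30.5
grip_force: 59.7
time: 2.85
tool_pos: [562.4, -247.9, 174.6]
tcp_rot: [179.8, -0.2, 17.0]
ft_force: [-0.6, -0.2, 7.3]
finger_gap: 29.9
grip_force: 59.8
[ 562.44431209 -247.9062217   174.63012565] [179.79045796  -0.18985363  16.98036101] [-0.56647318 -0.23828798  7.27203621]
```

```bash
python3 steer.py '0 0 0 0 0 -30 25;0 0 0 0 0 -80 25;0 0 0 0 0 -80 25;0 0 0 0 0 -80 25'; python3 -c "
from h import *
s=snap('wrist','w2.png')
d(565,35,255,16.7)"
```

```text
time: 3.35
tool_pos: [560.9, -246.9, 251.3]
tcp_rot: [180.0, -0.0, 17.0]
ft_force: [-0.2, 0.1, -2.7]
finger_gap: 30.4
grip_force: 60.2
rows: [-0.1  0.1  0.3] [  86.7 -268.    -4.7] rows needed 5.0 j6 44.0
```

View pics/w2.png

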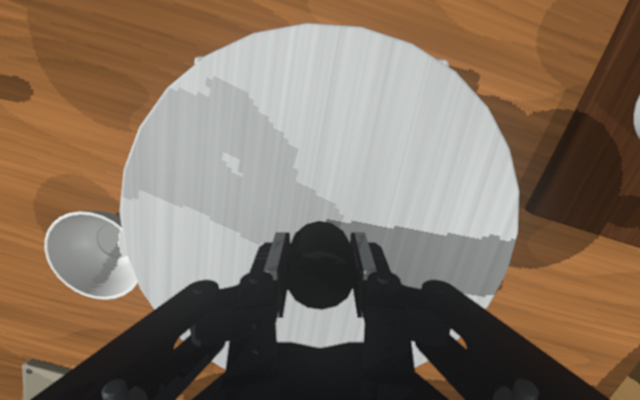

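The lid is held level in the grip. Now I lay it down between the dryer and the mat.

```bash
python3 steer.py '0 0 0 87 -268 -5 25;0 0 0 87 -268 -5 25;0 0 0 87 -268 -5 25;0 0 0 87 -268 -5 25;0 0 0 87 -268 -5 25;0 0 0 87 -268 -5 25;0 0 0 87 -268 -5 25;0 0 0 87 -268 -5 25'; python3 steer.py '0 0 0 0 0 60 25;0 0 0 0 0 120 25;0 0 0 0 0 170 25;0 0 0 0 0 190 25;0 0 0 0 0 205 25;0 0 0 0 0 205 25;0 0 0 0 0 205 25'
```

```text
time: 4.4
tool_pos: [565.7, 33.6, 255.6]
tcp_rot: [-180.0, 0.1, 16.9]
ft_force: [0.3, -0.1, -2.7]
finger_gap: 30.4
grip_force: 60.5
time: 5.28
tool_pos: [567.6, 34.6, 53.5]
tcp_rot: [179.9, -0.2, 17.0]
ft_force: [-0.2, 1.0, -2.6]
finger_gap: 30.1
grip_force: 60.6
```

```bash
python3 steer.py '0 0 0 0 0 6 25;0 0 0 0 0 10 25;0 0 0 0 0 12 25;0 0 0 0 0 12 25;0 0 0 0 0 14 25;0 0 0 0 0 14 25'; python3 -c "
from h import *
d(539,274,300,16.7)"
```

```text
time: 6.02
tool_pos: [566.1, 34.8, 40.5]
tcp_rot: [180.0, 0.0, 17.0]
ft_force: [-17.7, 0.2, 28.8]
finger_gap: 30.0
grip_force: 64.1
rows: [0.  0.  0.3] [  43.9 -236.6 -259.5] rows needed 6.0 j6 71.0
```

```bash
python3 steer.py '0 0 0 0 0 0 60;0 0 0 0 0 0 60;0 0 0 0 0 -60 60;0 0 0 0 0 -120 60;0 0 0 -15 -237 -260 60;0 0 0 -15 -237 -260 60;0 0 0 -15 -237 -260 60;0 0 0 -15 -237 -260 60';python3 steer.py '0 0 0 0 0 0 60;0 0 0 0 0 0 60;0 0 0 0 0 0 60'
python3 - <<'E'
from h import *
s=snap('wrist','w3.png');print(r.sense()['tool_pos'],r.sense()['tcp_rot'])
snap('top','t3.png')
np.set_printoptions(precision=1,suppress=True)
print(proj(s,[[554.6,339.7,82],[592.5,250.6,82],[523.1,212.8,82],[488.2,290.4,82]]))
E
```

```text
time: 7.02
tool_pos: [489.4, 237.7, 285.3]
tcp_rot: [-180.0, -0.0, 17.0]
ft_force: [0.2, 0.4, 0.7]
finger_gap: 60.3
grip_force: 0.0
time: 7.4
tool_pos: [490.1, 234.9, 282.7]
tcp_rot: [180.0, 0.1, 16.9]
ft_force: [0.3, -0.0, -0.5]
finger_gap: 60.1
grip_force: 0.0
[490.17491555 234.8741001  282.85313493] [1.79978077e+02 1.39200880e-01 1.68696928e+01]
[[236.9  73.2]
 [334.9  61.7]
 [349.2 140.8]
 [268.9 151.1]]
```

View pics/w3.png

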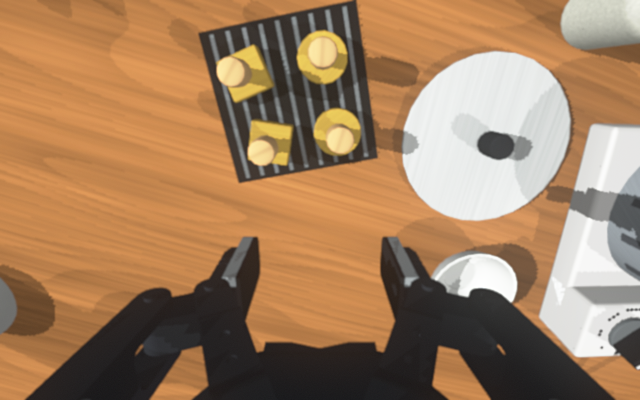

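Wrist view: stamp tops are at about (232,72) and (262,152) for the squares, (322,52) and (340,139) for the rounds. The lid lies flat with its knob at (496,146). I'll measure the grip tops with masks.

```bash
cat >> h.py <<'E'
def tops(s,z=82,box=None,verbose=0):
    "centres of pale wooden grip tops"
    I=s['pixels'];h=cv2.cvtColor(I,cv2.COLOR_BGR2HSV).astype(int)
    m=((h[...,2]>195)&(h[...,1]>70)&(h[...,1]<135)&(h[...,0]>8)&(h[...,0]<20)).astype(np.uint8)
    m=cv2.morphologyEx(m,cv2.MORPH_OPEN,np.ones((3,3),np.uint8))
    n,l,st,c=cv2.connectedComponentsWithStats(m); o=[]
    for i in range(1,n):
        if st[i,4]<25: continue
        cn=cv2.findContours((l==i).astype(np.uint8),0,1)[0][0]
        (u,v),rad=cv2.minEnclosingCircle(cn); p=onz(s,u,v,z); D=np.linalg.norm(p-np.array(s['pose'])[:3,3])
        o.append((u,v,rad*D/s['fx'],p[0],p[1],st[i,4]))
    return np.round(o,1)
E
python3 - <<'E'
from h import *
np.set_printoptions(precision=1,suppress=True)
s=snap('wrist');I=s['pixels'];h=cv2.cvtColor(I,cv2.COLOR_BGR2HSV)
for u,v in[(231,73),(322,51),(340,139),(261,153),(300,20),(245,85)]: print(h[v,u],end=' ')
print(tops(s)); t=snap('top'); print([x for x in tops(t) if 160<x[0]<270 and 170<x[1]<270])
E
```

```text
[ 21 100 244] [ 20 102 240] [ 20 102 240] [ 20 103 241] [13 40 58] [ 20 141 188] [[335.   51.    4.3 602.  253.5  27. ]
 [234.3  62.3   3.8 564.  344.5  29. ]
 [330.  129.5   4.1 528.6 235.5  27. ]
 [268.5 149.1   4.3 490.2 291.4  37. ]]
[array([214.8, 195.2,  13. , 595.2, 264.7,  63. ]), array([231.5, 223. ,  12.7, 517.9, 219.5,  65. ]), array([201. , 238. ,  12.2, 480.5, 301. ,  41. ])]
```

```bash
sed -i 's/h\[...,2\]>195/h[...,2]>212/; s/h\[...,0\]<20)/h[...,0]<26)/' h.py
python3 - <<'E'
from h import *
np.set_printoptions(precision=1,suppress=True)
s=snap('wrist');print(tops(s)); t=snap('top'); print(np.array([x for x in tops(t) if 160<x[0]<270 and 170<x[1]<270]))
E
```

```text
[[321.4  51.8  16.2 597.7 266.2 693. ]
 [229.5  72.3  16.  553.7 347.7 610. ]
 [339.  139.5  15.6 521.5 223.8 575. ]
 [260.8 151.8  14.4 485.2 299.  504. ]]
[[215.2 195.5  11.3 594.4 263.7  55. ]
 [230.7 223.3  12.5 517.3 221.6  64. ]
 [201.  238.5  11.  479.2 301.   31. ]]
```

```bash
python3 -c "
from h import *
d(597.7,266.2,69,16.7)"
```

```text
rows: [0.  0.  0.2] [111.8   2.1 214.9] rows needed 4.0 j6 93.0
```

```bash
python3 steer.py '0 0 0 112 2 60 50;0 0 0 112 2 90 50;0 0 0 112 2 90 50;0 0 0 112 2 150 50;0 0 0 112 2 200 50;0 0 0 112 2 215 50;0 0 0 112 2 215 50;0 0 0 112 2 215 50' 40;python3 steer.py '0 0 0 0 0 0 20;0 0 0 0 0 0 20;0 0 0 0 0 0 20;0 0 0 0 0 0 20;0 0 0 0 0 -50 20;0 0 0 0 0 -110 20;0 0 0 0 0 -175 20;0 0 0 0 0 -175 20'; python3 -c "
from h import *
snap('wrist','w4.png')
d(584.8,-201.9,245,16.7)"
```

```text
time: 8.7
tool_pos: [599.8, 267.8, 72.6]
tcp_rot: [-180.0, -0.3, 17.0]
ft_force: [0.2, -0.2, 0.4]
finger_gap: 50.1
grip_force: 0.0
time: 9.7
tool_pos: [601.1, 268.3, 253.3]
tcp_rot: [-180.0, -0.8, 17.0]
ft_force: [0.9, 0.5, -0.9]
finger_gap: 28.6
grip_force: 40.2
rows: [-0.  -0.5  0.3] [-151.5  444.9    3.1] rows needed 8.0 j6 93.0
```

View pics/w4.png

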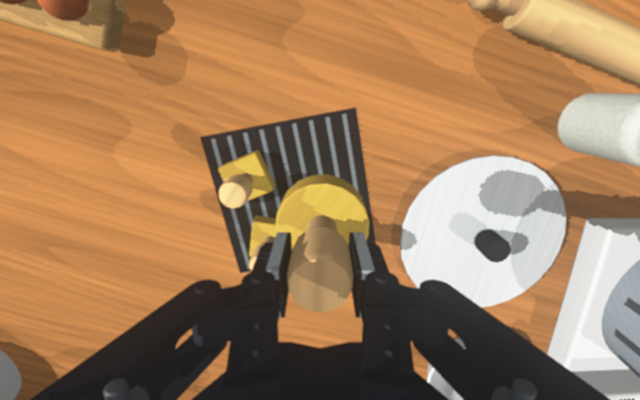

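Stamp A is held, upright between the pads. Carry it to the drum.

```bash
python3 steer.py '0 0 0 -60 100 3 20;0 0 0 -151 445 3 20;0 0 0 -151 445 3 20;0 0 0 -151 445 3 20;0 0 0 -151 445 3 20;0 0 0 -151 445 3 20;0 0 0 -151 445 3 20;0 0 0 -151 445 3 20'; python3 steer.py '0 0 0 0 0 0 20;0 0 0 0 0 0 20;0 0 0 0 0 0 20';python3 -c "
from h import *
d(584.8,-201.9,120,16.7)"
```

```text
time: 10.75
tool_pos: [581.8, -205.4, 238.8]
tcp_rot: [-179.9, 0.2, 16.8]
ft_force: [0.1, 0.2, -0.8]
finger_gap: 28.6
grip_force: 40.0
time: 11.12
tool_pos: [583.3, -201.2, 240.7]
tcp_rot: [-179.9, 0.0, 17.1]
ft_force: [0.6, -0.8, -2.2]
finger_gap: 29.0
grip_force: 40.1
rows: [-0.1  0.   0.4] [  1.3   1.2 120.7] rows needed 2.0 j6 49.0
```

```bash
python3 steer.py '0 0 0 1 1 50 20;0 0 0 1 1 90 20;0 0 0 1 1 110 20;0 0 0 1 1 120 20;0 0 0 1 1 122 20;0 0 0 1 1 122 20;0 0 0 1 1 122 20'
```

```text
time: 12.0
tool_pos: [585.5, -203.7, 120.9]
tcp_rot: [179.9, -0.1, 17.0]
ft_force: [0.2, -0.5, -1.4]
finger_gap: 29.3
grip_force: 40.3
```

```bash
python3 steer.py '0 0 0 0 0 3 20;0 0 0 0 0 4 20;0 0 0 0 0 4 20;0 0 0 0 0 4 20'; python3 -c "
from h import *
d(553.7,347.7,245,16.7)"
```

```text
time: 12.5
tool_pos: [586.0, -203.8, 118.0]
tcp_rot: [179.9, -0.2, 17.0]
ft_force: [-2.4, -0.1, 10.8]
finger_gap: 29.0
grip_force: 40.7
rows: [ 0.1 -0.2  0.3] [ 130.5 -536.7 -127.8] rows needed 10.0 j6 49.0
```

```bash
python3 steer.py '0 0 0 0 0 0 46;0 0 0 0 0 0 46;0 0 0 0 0 -60 46;0 0 0 0 0 -120 46;0 0 0 0 0 -150 46;0 0 0 0 0 -150 46'; python3 -c "
from h import *
d(495,290,275,16.7)"
```

```text
time: 13.25
tool_pos: [586.2, -203.9, 269.3]
tcp_rot: [179.8, -0.3, 17.0]
ft_force: [0.2, -0.0, -0.9]
finger_gap: 46.3
grip_force: 0.0
rows: [ 0.2 -0.3  0.3] [  57.1 -499.    -7.5] rows needed 9.0 j6 49.0
```

```bash
python3 steer.py '0 0 0 57 -499 -7 50;0 0 0 57 -499 -7 50;0 0 0 57 -499 -7 50;0 0 0 57 -499 -7 50;0 0 0 57 -499 -7 50;0 0 0 57 -499 -7 50;0 0 0 57 -499 -7 50;0 0 0 57 -499 -7 50'; python3 steer.py '0 0 0 0 0 0 50;0 0 0 0 0 0 50;0 0 0 0 0 0 50';python3 -c "
from h import *
np.set_printoptions(precision=1,suppress=True)
print(tops(snap('wrist')))
d(553.7,347.7,70,16.7)"
```

```text
time: 14.25
tool_pos: [492.5, 290.0, 270.3]
tcp_rot: [180.0, 0.1, 17.0]
ft_force: [0.3, 0.3, 0.2]
finger_gap: 50.2
grip_force: 0.0
time: 14.62
tool_pos: [494.0, 287.0, 271.5]
tcp_rot: [180.0, 0.1, 16.9]
ft_force: [-0.4, -0.1, -0.0]
finger_gap: 49.9
grip_force: 0.0
[[277.8  91.2  15.1 554.4 347.6 660. ]
 [384.2 157.7  17.2 522.7 226.6 623. ]
 [306.5 170.5  14.9 486.5 299.1 539. ]]
rows: [0.  0.  0.2] [ 74.7 -40.9 201.7] rows needed 4.0 j6 98.0
```

```bash
python3 steer.py '0 0 0 75 -41 30 50;0 0 0 75 -41 80 50;0 0 0 75 -41 130 50;0 0 0 75 -41 180 50;0 0 0 75 -41 201 50;0 0 0 75 -41 201 50;0 0 0 75 -41 201 50' 40;python3 steer.py '0 0 0 0 0 0 20;0 0 0 0 0 0 20;0 0 0 0 0 0 20;0 0 0 0 0 0 20;0 0 0 0 0 -50 20;0 0 0 0 0 -110 20;0 0 0 0 0 -175 20;0 0 0 0 0 -175 20'; python3 -c "
from h import *
d(606.1,-272.8,245,16.7)"
```

```text
time: 15.55
tool_pos: [555.5, 350.0, 74.4]
tcp_rot: [-180.0, -0.2, 17.0]
ft_force: [-0.2, 0.0, 0.2]
finger_gap: 49.6
grip_force: 0.0
time: 16.55
tool_pos: [556.5, 351.3, 255.3]
tcp_rot: [-179.8, -0.8, 17.0]
ft_force: [0.0, 1.1, -1.6]
finger_gap: 28.6
grip_force: 40.1
rows: [-0.2 -0.8  0.3] [-135.1  611.3    6.9] rows needed 11.0 j6 101.0
```

```bash
python3 steer.py '0 0 0 -88 400 5 20;0 0 0 -88 400 5 20;0 0 0 -88 400 5 20;0 0 0 -88 400 5 20;0 0 0 -88 400 5 20;0 0 0 -88 400 5 20;0 0 0 -88 400 5 20'; python3 -c "
from h import *
d(606.1,-272.8,245,16.7)"
```

```text
time: 17.42
tool_pos: [585.5, -61.8, 240.3]
tcp_rot: [-180.0, 0.1, 16.8]
ft_force: [0.1, 1.2, -0.6]
finger_gap: 28.8
grip_force: 40.2
rows: [-0.   0.1  0.1] [-41.5 207.9  -4.7] rows needed 4.0 j6 62.0
```

```bash
python3 steer.py '0 0 0 -41 208 -5 20;0 0 0 -41 208 -5 20;0 0 0 -41 208 -5 20;0 0 0 -41 208 -5 20;0 0 0 -41 208 -5 20;0 0 0 -41 208 -5 20'; python3 -c "
from h import *
d(606.1,-272.8,122,16.7)"
```

```text
time: 18.18
tool_pos: [607.5, -268.8, 245.5]
tcp_rot: [-179.9, 0.0, 17.0]
ft_force: [0.1, 0.2, -1.6]
finger_gap: 28.7
grip_force: 40.4
rows: [-0.1  0.   0.3] [ -2.4   3.6 123.5] rows needed 2.0 j6 45.0
```

```bash
python3 steer.py '0 0 0 -2 4 50 20;0 0 0 -2 4 90 20;0 0 0 -2 4 110 20;0 0 0 -2 4 120 20;0 0 0 -2 4 123 20;0 0 0 -2 4 126 20;0 0 0 -2 4 127 20;0 0 0 -2 4 127 20'
```

```text
time: 19.18
tool_pos: [607.7, -274.5, 120.5]
tcp_rot: [179.9, -0.1, 17.0]
ft_force: [1.3, -0.1, 0.9]
finger_gap: 29.0
grip_force: 40.6
```

```bash
python3 steer.py '0 0 0 0 0 2 20;0 0 0 0 0 3 20;0 0 0 0 0 3 20;0 0 0 0 0 3 46;0 0 0 0 0 3 46;0 0 0 0 0 -57 46;0 0 0 0 0 -120 46;0 0 0 0 0 -150 46'; python3 -c "
from h import *
d(480,240,275,16.7)"
```

```text
time: 20.18
tool_pos: [608.1, -274.7, 274.1]
tcp_rot: [179.8, -0.2, 17.0]
ft_force: [0.5, -0.2, 0.4]
finger_gap: 46.3
grip_force: 0.0
rows: [ 0.2 -0.2  0.3] [  27.8 -529.7   -2.9] rows needed 9.0 j6 44.0
```

```bash
python3 steer.py '0 0 0 20 -480 0 50;0 0 0 20 -480 0 50;0 0 0 20 -480 0 50;0 0 0 20 -480 0 50;0 0 0 20 -480 0 50;0 0 0 20 -480 0 50;0 0 0 20 -480 0 50;0 0 0 20 -480 0 50'; python3 steer.py '0 0 0 0 0 0 50;0 0 0 0 0 0 50;0 0 0 0 0 0 50';python3 -c "
from h import *
np.set_printoptions(precision=1,suppress=True)
print(tops(snap('wrist')))
d(522,225,71,16.7)"
```

```text
time: 21.18
tool_pos: [484.7, 193.2, 269.1]
tcp_rot: [-180.0, 0.0, 17.1]
ft_force: [-0.4, -0.4, -0.1]
finger_gap: 50.1
grip_force: 0.0
time: 21.55
tool_pos: [486.4, 189.6, 269.1]
tcp_rot: [180.0, 0.0, 16.9]
ft_force: [0.3, -0.2, 0.5]
finger_gap: 49.7
grip_force: 0.0
[[297.6 125.2  14.5 521.3 223.1 617. ]
 [215.5 138.5  14.6 485.  298.4 553. ]]
rows: [0.  0.  0.2] [ 44.4 -23.6 198.2] rows needed 4.0 j6 89.0
```

```bash
python3 steer.py '0 0 0 44 -23 30 50;0 0 0 44 -23 80 50;0 0 0 44 -23 130 50;0 0 0 44 -23 180 50;0 0 0 44 -23 199 50;0 0 0 44 -23 199 50;0 0 0 44 -23 199 50' 40;python3 steer.py '0 0 0 0 0 0 20;0 0 0 0 0 0 20;0 0 0 0 0 0 20;0 0 0 0 0 0 20;0 0 0 0 0 -50 20;0 0 0 0 0 -110 20;0 0 0 0 0 -175 20;0 0 0 0 0 -175 20'; python3 -c "
from h import *
d(535.2,-294.1,245,16.7)"
```

```text
time: 22.48
tool_pos: [523.3, 226.0, 72.9]
tcp_rot: [-180.0, -0.2, 17.0]
ft_force: [0.2, -0.4, 0.4]
finger_gap: 49.8
grip_force: 0.0
time: 23.48
tool_pos: [524.4, 226.8, 253.1]
tcp_rot: [-180.0, -0.7, 17.0]
ft_force: [0.3, -0.6, -2.1]
finger_gap: 29.2
grip_force: 41.1
rows: [-0.  -0.7  0.3] [-142.   501.4    6.2] rows needed 9.0 j6 91.0
```

```bash
python3 steer.py '0 0 0 -142 501 3 20;0 0 0 -142 501 3 20;0 0 0 -142 501 3 20;0 0 0 -142 501 3 20;0 0 0 -142 501 3 20;0 0 0 -142 501 3 20;0 0 0 -142 501 3 20;0 0 0 -142 501 3 20'; python3 steer.py '0 0 0 0 0 0 20;0 0 0 0 0 0 20;0 0 0 0 0 0 20';python3 -c "
from h import *
d(535.2,-294.1,245,16.7)"
```

```text
time: 24.48
tool_pos: [530.8, -275.9, 241.4]
tcp_rot: [-179.9, 0.0, 17.0]
ft_force: [1.2, 0.4, -0.7]
finger_gap: 29.0
grip_force: 40.4
time: 24.85
tool_pos: [531.5, -272.9, 242.0]
tcp_rot: [-180.0, 0.0, 17.1]
ft_force: [-0.1, -0.0, -1.6]
finger_gap: 28.9
grip_force: 40.7
rows: [-0.   0.   0.4] [-2.7 21.4 -3. ] rows needed 1.0 j6 41.0
```

```bash
python3 steer.py '0 0 0 -3 21 0 20;0 0 0 -3 21 0 20;0 0 0 -3 21 50 20;0 0 0 -3 21 90 20;0 0 0 -3 21 110 20;0 0 0 -3 21 119 20;0 0 0 -3 21 123 20;0 0 0 -3 21 123 20';python3 steer.py '0 0 0 0 0 2 20;0 0 0 0 0 3 20;0 0 0 0 0 3 20'
```

```text
time: 25.85
tool_pos: [535.5, -295.6, 120.8]
tcp_rot: [179.9, -0.1, 17.0]
ft_force: [-0.4, -0.3, -1.5]
finger_gap: 28.9
grip_force: 40.6
time: 26.22
tool_pos: [535.8, -295.9, 118.6]
tcp_rot: [179.9, -0.1, 17.0]
ft_force: [-0.1, 0.7, 6.5]
finger_gap: 29.0
grip_force: 40.5
```

```bash
python3 steer.py '0 0 0 0 0 0 46;0 0 0 0 0 0 46;0 0 0 0 0 -60 46;0 0 0 0 0 -120 46;0 0 0 0 0 -150 46;0 0 0 0 0 -150 46'; python3 -c "
from h import *
snap('wrist','w5.png')
d(435,260,270,16.7)"
```

```text
time: 26.98
tool_pos: [536.1, -296.1, 270.5]
tcp_rot: [179.7, -0.2, 17.0]
ft_force: [0.4, -0.9, -0.9]
finger_gap: 45.9
grip_force: 0.0
rows: [ 0.1 -0.1  0.3] [  66.4 -560.6   -3.3] rows needed 10.0 j6 39.0
```

View pics/w5.png

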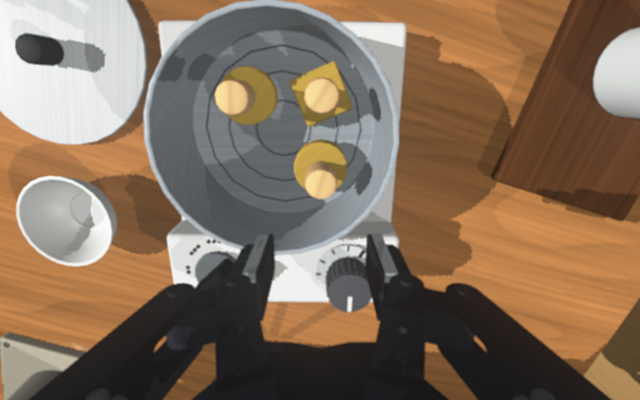

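Three stamps stand upright in the drum, at (232,97), (322,95) and (321,182). The front-left slot is free. Go for the fourth.

```bash
python3 steer.py '0 0 0 66 -480 -3 50;0 0 0 66 -480 -3 50;0 0 0 66 -480 -3 50;0 0 0 66 -480 -3 50;0 0 0 66 -480 -3 50;0 0 0 66 -480 -3 50;0 0 0 66 -480 -3 50;0 0 0 66 -480 -3 50'; python3 steer.py '0 0 0 0 -60 0 50;0 0 0 0 -60 0 50;0 0 0 0 -60 0 50;0 0 0 0 -60 0 50';python3 -c "
from h import *
np.set_printoptions(precision=1,suppress=True)
print(tops(snap('wrist')))
d(485,298.5,71,16.7)"
```

```text
time: 28.02
tool_pos: [455.9, 185.2, 267.2]
tcp_rot: [-180.0, 0.2, 17.0]
ft_force: [0.7, 0.2, 0.9]
finger_gap: 50.1
grip_force: 0.0
time: 28.52
tool_pos: [440.3, 239.3, 268.6]
tcp_rot: [180.0, 0.1, 16.9]
ft_force: [0.2, 0.4, 0.0]
finger_gap: 50.3
grip_force: 0.0
[[273.7 107.9  14.8 484.5 299.3 643. ]]
rows: [0.  0.  0.2] [ 60.  -43.8 197.8] rows needed 4.0 j6 96.0
```

```bash
python3 steer.py '0 0 0 60 -44 30 50;0 0 0 60 -44 80 50;0 0 0 60 -44 130 50;0 0 0 60 -44 180 50;0 0 0 60 -44 198 50;0 0 0 60 -44 198 50;0 0 0 60 -44 198 50' 40;python3 steer.py '0 0 0 0 0 0 20;0 0 0 0 0 0 20;0 0 0 0 0 0 20;0 0 0 0 0 0 20;0 0 0 0 0 -50 20;0 0 0 0 0 -110 20;0 0 0 0 0 -175 20;0 0 0 0 0 -175 20'; python3 -c "
from h import *
d(513.9,-223.2,245,16.7)"
```

```text
time: 29.45
tool_pos: [486.5, 300.7, 74.1]
tcp_rot: [-180.0, -0.2, 16.9]
ft_force: [-0.2, 0.3, -0.8]
finger_gap: 50.0
grip_force: 0.0
time: 30.45
tool_pos: [487.7, 301.8, 254.6]
tcp_rot: [-179.9, -0.7, 17.0]
ft_force: [0.9, 0.2, -2.1]
finger_gap: 29.0
grip_force: 40.2
rows: [-0.1 -0.7  0.3] [-128.4  509.8    6.8] rows needed 9.0 j6 100.0
```

```bash
python3 steer.py '0 0 0 -128 510 3 20;0 0 0 -128 510 3 20;0 0 0 -128 510 3 20;0 0 0 -128 510 3 20;0 0 0 -128 510 3 20;0 0 0 -128 510 3 20;0 0 0 -128 510 3 20;0 0 0 -128 510 3 20'; python3 steer.py '0 0 0 0 0 0 20;0 0 0 0 0 0 20;0 0 0 0 0 0 20';python3 -c "
from h import *
d(513.9,-223.2,245,16.7)"
```

```text
time: 31.45
tool_pos: [509.3, -201.0, 243.0]
tcp_rot: [-180.0, 0.0, 17.0]
ft_force: [1.2, -0.5, -1.7]
finger_gap: 28.8
grip_force: 40.2
time: 31.82
tool_pos: [509.9, -197.8, 243.3]
tcp_rot: [-180.0, 0.0, 17.1]
ft_force: [-0.7, 0.5, -1.5]
finger_gap: 28.7
grip_force: 40.6
rows: [-0.   0.   0.4] [-3.6 25.4 -1.7] rows needed 1.0 j6 46.0
```

```bash
python3 steer.py '0 0 0 -4 25 0 20;0 0 0 -4 25 0 20;0 0 0 -4 25 0 20;0 0 0 -4 25 50 20;0 0 0 -4 25 90 20;0 0 0 -4 25 110 20;0 0 0 -4 25 120 20;0 0 0 -4 25 123 20';python3 steer.py '0 0 0 0 0 2 20;0 0 0 0 0 3 20;0 0 0 0 0 3 20'
```

```text
time: 32.83
tool_pos: [513.9, -224.5, 121.3]
tcp_rot: [180.0, -0.0, 17.0]
ft_force: [-1.0, -0.6, -1.3]
finger_gap: 28.7
grip_force: 40.7
time: 33.2
tool_pos: [514.5, -225.0, 120.0]
tcp_rot: [179.9, -0.1, 17.0]
ft_force: [-2.3, 0.8, 6.8]
finger_gap: 28.8
grip_force: 41.0
```

```bash
python3 steer.py '0 0 0 0 0 0 46;0 0 0 0 0 0 46;0 0 0 0 0 -60 46;0 0 0 0 0 -120 46;0 0 0 0 0 -150 46;0 0 0 0 0 -150 46'; python3 -c "
from h import *
np.set_printoptions(precision=1,suppress=True)
s=snap('wrist','w6.png');print(tops(s,128))
d(566,35,270,16.7)"
```

```text
time: 33.95
tool_pos: [514.9, -225.1, 271.6]
tcp_rot: [179.7, -0.3, 17.0]
ft_force: [-0.6, -0.4, -0.4]
finger_gap: 45.9
grip_force: 0.0
[[ 406.6   94.6   16.9  607.1 -273.1  938. ]
 [ 320.    97.3   14.4  583.9 -205.   851. ]
 [ 319.6  182.1   13.9  513.7 -226.1  680. ]
 [ 399.2  182.6   16.2  534.  -294.7  752. ]]
rows: [ 0.1 -0.1  0.3] [ 125.6 -233.1   -1.3] rows needed 5.0 j6 44.0
```

View pics/w6.png

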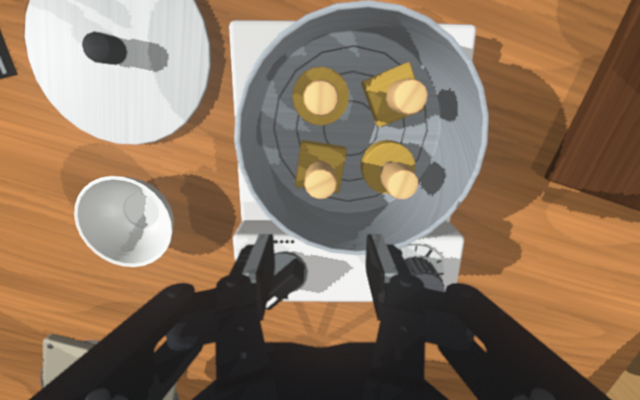

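All four stamps stand on the drum floor: tops at (320,97), (407,95), (320,182) and (399,183), matching their slots. I regrasp the lid at the pose where I released it.

```bash
python3 steer.py '0 0 0.3 125 -233 0 60;0 0 0.3 125 -233 0 60;0 0 0.3 125 -233 0 60;0 0 0.3 125 -233 0 60;0 0 0.3 125 -233 0 60;0 0 0.3 125 -233 0 60;0 0 0.3 125 -233 0 60'; python3 - <<'E'
from h import *
np.set_printoptions(precision=1,suppress=True)
s=snap('wrist','w7.png');I=s['pixels']
m=(I.max(2)<80).astype(np.uint8);m[225:]=0
n,l,st,c=cv2.connectedComponentsWithStats(m)
t=np.linspace(0,6.283,60)
P=[[566+16*np.cos(k),35+16*np.sin(k),z] for k in t for z in(14,48)]
q=proj(s,P);print('pred',q.min(0),q.max(0))
for i in range(1,n):
    if st[i,4]>200 and 250<c[i,0]<390: print(st[i],c[i],st[i][:2]+st[i][2:4])
d(566.1,34.8,41,17)
E
```

```text
time: 34.88
tool_pos: [564.4, 33.6, 266.7]
tcp_rot: [180.0, 0.1, 16.6]
ft_force: [-0.1, -0.5, -0.1]
finger_gap: 59.8
grip_force: 0.0
pred [304.8 139.9] [333.3 172.8]
[307 144  26  29 571] [319.5 158. ] [333 173]
rows: [ 0.   0.1 -0.4] [  2.1  -0.9 226. ] rows needed 4.0 j6 72.0
```

```bash
python3 steer.py '0 0 0 2 -1 60 60;0 0 0 2 -1 120 60;0 0 0 2 -1 180 60;0 0 0 2 -1 215 60;0 0 0 2 -1 226 60;0 0 0 2 -1 226 60;0 0 0 2 -1 226 60;0 0 0 2 -1 226 60' 60;python3 steer.py '0 0 0 0 0 0 25;0 0 0 0 0 0 25;0 0 0 0 0 0 25;0 0 0 0 0 0 25;0 0 0 0 0 0 25'; python3 steer.py '0 0 0 0 0 -60 25;0 0 0 0 0 -120 25;0 0 0 0 0 -180 25;0 0 0 0 0 -210 25;0 0 0 0 0 -210 25'; python3 -c "
from h import *
d(561,-247,250,17)"
```

```text
time: 35.92
tool_pos: [568.0, 36.5, 43.7]
tcp_rot: [179.9, -0.2, 16.7]
ft_force: [0.2, 0.1, 0.7]
finger_gap: 59.9
grip_force: 0.0
time: 36.55
tool_pos: [567.3, 36.6, 42.7]
tcp_rot: [180.0, -0.1, 16.7]
ft_force: [-1.9, -1.5, 6.5]
finger_gap: 29.7
grip_force: 59.4
time: 37.17
tool_pos: [568.0, 36.7, 254.5]
tcp_rot: [179.9, -0.3, 16.7]
ft_force: [0.1, -0.1, -2.7]
finger_gap: 30.0
grip_force: 60.4
rows: [ 0.1 -0.3 -0.3] [-88.2 269.7   4.4] rows needed 5.0 j6 72.0
```

```bash
python3 steer.py '0 0 0 -88 270 5 25;0 0 0 -88 270 5 25;0 0 0 -88 270 5 25;0 0 0 -88 270 5 25;0 0 0 -88 270 5 25;0 0 0 -88 270 5 25;0 0 0 -88 270 5 25;0 0 0 -88 270 5 25'; python3 -c "
from h import *
d(562,-247,180,16.8)"
```

```text
time: 38.17
tool_pos: [559.6, -245.8, 245.5]
tcp_rot: [-179.9, 0.1, 16.8]
ft_force: [-0.1, 0.9, -2.9]
finger_gap: 29.9
grip_force: 60.6
rows: [-0.1  0.1 -0. ] [ 2.1  1.9 65.5] rows needed 2.0 j6 45.0
```

```bash
python3 steer.py '0 0 0 2 1.5 20 25;0 0 0 2 1.5 40 25;0 0 0 2 1.5 55 25;0 0 0 2 1.5 62 25;0 0 0 2 1.5 66 25;0 0 0 2 1.5 68 25;0 0 0 2 1.5 68 25;0 0 0 2 1.5 68 25'
```

```text
time: 39.17
tool_pos: [562.3, -248.3, 179.2]
tcp_rot: [180.0, -0.0, 16.7]
ft_force: [-0.4, -0.4, -3.0]
finger_gap: 30.1
grip_force: 60.6
```

```bash
python3 steer.py '0 0 0 0 0 2 25;0 0 0 0 0 4 25;0 0 0 0 0 4 25;0 0 0 0 0 4 25'
```

```text
time: 39.67
tool_pos: [562.3, -248.3, 176.7]
tcp_rot: [179.9, -0.1, 16.7]
ft_force: [-5.5, 2.5, 8.1]
finger_gap: 30.3
grip_force: 61.9
```

```bash
python3 steer.py '0 0 0 0 0 0 60;0 0 0 0 0 0 60;0 0 0 0 0 0 60;0 0 0 0 0 -60 60;0 0 0 0 0 -100 60;0 0 0 0 0 -100 60'; python3 -c "
from h import *
d(372,-303,285,16.7)"
```

```text
time: 40.42
tool_pos: [564.0, -249.2, 279.8]
tcp_rot: [179.7, -0.3, 16.7]
ft_force: [-0.7, 0.5, -0.5]
finger_gap: 60.2
grip_force: 0.0
rows: [ 0.3 -0.3 -0. ] [-199.3   -3.6   -6.4] rows needed 4.0 j6 45.0
```

```bash
python3 steer.py '0.3 -0.3 0 -199 -4 -6 60;0.3 -0.3 0 -199 -4 -6 60;0.3 -0.3 0 -199 -4 -6 60;0.3 -0.3 0 -199 -4 -6 60;0.3 -0.3 0 -199 -4 -6 60;0.3 -0.3 0 -199 -4 -6 60'; python3 - <<'E'
from h import *
np.set_printoptions(precision=1,suppress=True)
s=snap('wrist');I=s['pixels'];print(r.sense()['tool_pos'])
cv2.imwrite('pics/w8.png',cv2.resize(I[0:260,200:520],None,fx=2.3,fy=2.3,interpolation=cv2.INTER_CUBIC))
L=[];g=(cv2.cvtColor(I,cv2.COLOR_BGR2HSV)[...,1]<40).astype(np.uint8)
E
```

```text
time: 41.18
tool_pos: [371.2, -301.1, 280.2]
tcp_rot: [-179.7, 0.3, 16.7]
ft_force: [0.4, -0.8, 0.2]
finger_gap: 60.3
grip_force: 0.0
[ 371.3 -301.   280.2]
```

View pics/w8.png

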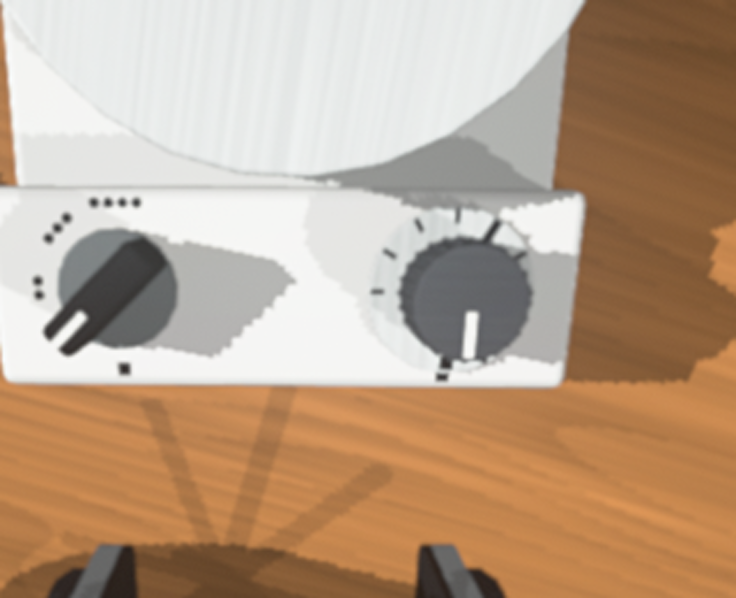

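The lid is home. The heat bar points to one dot; its disc centre is at crop (118,288). On the timer the square sits at the index (443,370), so it is at 0, and the long tick is 150° round at (492,230). The sleeve top centre is at crop (472,300).

```bash
python3 - <<'E'
from h import *
np.set_printoptions(precision=1,suppress=True)
s=snap('wrist');I=s['pixels'];f=lambda x,y:(200+x/2.3,y/2.3)
c,n=np.cos(np.radians(16.7)),np.sin(np.radians(16.7))
def dry(p):
    e=p[:2]-np.array([561,-247.8]); return np.array([c*e[0]+n*e[1],-n*e[0]+c*e[1]])+[40,0]
for nm,x,y,z in[('heat disc',118,288,94),('disc l',58,288,94),('disc r',177,288,94),('bar',103,296,128),('timer top',472,299,127),('tl',413,299,127),('tr',531,299,127),('skirt',450,290,90),('front L',5,380,85),('front R',562,385,85),('back R',583,195,85),('back L',0,187,85)]:
    p=onz(s,*f(x,y),z); print(nm,p[:2],dry(p))
J=snap('top')
m=(J['pixels'].max(2)<60).astype(np.uint8)
nn,l,st,cc=cv2.connectedComponentsWithStats(m)
for i in range(1,nn):
    if st[i,4]>15 and 380<cc[i,0]<480 and 225<cc[i,1]<290: print(st[i],cc[i],onz(J,*cc[i],120)[:2])
E
```

```text
heat disc [ 392.2 -223.1] [-114.6   72.2]
disc l [ 384.8 -198.3] [-114.5   98.1]
disc r [ 399.4 -247.4] [-114.6   46.9]
bar [ 393.6 -224.3] [-113.6   70.6]
timer top [ 433.3 -360.1] [-114.6  -70.9]
tl [ 426.7 -338.4] [-114.7  -48.2]
tr [ 439.9 -381.9] [-114.5  -93.7]
skirt [ 432.2 -360.4] [-115.7  -70.8]
front L [ 334.8 -180.7] [-157.4  129.2]
front R [ 406.6 -426.5] [-159.2 -126.8]
back R [ 486.2 -401.7] [ -75.9 -126. ]
back L [ 417.8 -163.3] [-72.9 122. ]
[396 257  14  18 108] [403.2 264.1] [ 390.5 -223.2]
[456 276   8   6  17] [458.6 278.6] [ 348.2 -361.7]
```

```bash
python3 steer.py '0 0 -45 0 0 0 40;0 0 -90 0 0 0 40;0 0 -90 0 0 0 40;0 0 -90 0 0 0 40;0 0 -90 0 0 0 40;0 0 -90 0 0 0 40;0 0 -90 0 0 0 40;0 0 -90 0 0 0 40'; python3 steer.py '0 0 -45 0 0 0 40;0 0 -55 0 0 0 40;0 0 -55 0 0 0 40;0 0 -55 0 0 0 40;0 0 -55 0 0 0 40;0 0 -55 0 0 0 40';python3 -c "
from h import *
d(392.7,-223.6,200,151.7)"
```

```text
time: 42.32
tool_pos: [371.0, -301.1, 280.4]
tcp_rot: [-179.7, -0.3, 103.0]
ft_force: [0.4, -0.4, 0.1]
finger_gap: 39.8
grip_force: 0.0
time: 43.08
tool_pos: [370.9, -301.1, 280.4]
tcp_rot: [179.9, -0.4, 157.7]
ft_force: [-0.1, 0.1, -0.2]
finger_gap: 40.2
grip_force: 0.0
rows: [ 0.  -0.4  6. ] [ 8.6 79.9 80.5] rows needed 2.0 j6 -113.0
```

```bash
python3 steer.py '0 -0.4 6 9 80 70 40;0 -0.4 6 9 80 80 40;0 -0.4 6 9 80 80 40;0 -0.4 6 9 80 80 40;0 -0.4 6 9 80 80 40';python3 -c "
from h import *
s=snap('wrist','w9.png')
d(392.7,-223.6,115,151.7)"
```

```text
time: 43.7
tool_pos: [392.6, -225.1, 202.5]
tcp_rot: [-180.0, 0.1, 151.5]
ft_force: [0.1, -0.3, -0.3]
finger_gap: 40.2
grip_force: 0.0
rows: [-0.   0.1 -0.2] [ 0.8  1.4 87.4] rows needed 2.0 j6 -98.0
```

View pics/w9.png

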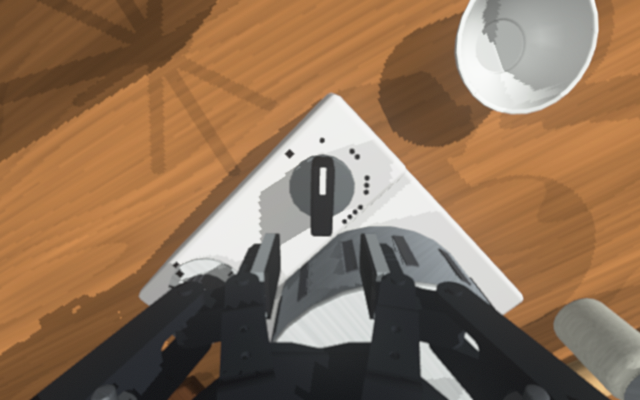

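The bar is aligned between the fingers at (322,195) and points to one dot at (322,141). Descend and grip.

```bash
python3 steer.py '0 0 0 1 1.5 50 40;0 0 0 1 1.5 80 40;0 0 0 1 1.5 87 40;0 0 0 1 1.5 87 40;0 0 0 1 1.5 87 40' 40; python3 steer.py '0 0 0 0 0 0 10;0 0 0 0 0 0 10;0 0 0 0 0 0 10;0 0 0 0 0 0 10'
```

```text
time: 44.38
tool_pos: [392.8, -222.9, 115.6]
tcp_rot: [-180.0, 0.1, 151.6]
ft_force: [0.9, 0.5, 0.3]
finger_gap: 39.5
grip_force: 0.0
time: 44.88
tool_pos: [392.2, -223.1, 115.1]
tcp_rot: [-179.9, 0.1, 151.6]
ft_force: [-3.2, -3.4, 6.1]
finger_gap: 15.3
grip_force: 40.9
```

```bash
python3 steer.py '0 0 10 0 0 0 10;0 0 20 0 0 0 10;0 0 30 0 0 0 10;0 0 40 0 0 0 10;0 0 50 0 0 0 10;0 0 50 0 0 0 10' ; python3 steer.py '0 0 10 0 0 0 10;0 0 20 0 0 0 10;0 0 30 0 0 0 10;0 0 40 0 0 0 10;0 0 40 0 0 0 10;0 0 40 0 0 0 10'; python3 -c "
from h import *
s=r.sense();print(s['wrist_torque'],s['joint_pos'][5])"
```

```text
time: 45.62
tool_pos: [391.2, -224.0, 115.1]
tcp_rot: [-179.9, 0.2, 101.5]
ft_force: [-10.6, -8.5, 8.4]
finger_gap: 15.4
grip_force: 41.4
time: 46.38
tool_pos: [390.1, -223.8, 115.1]
tcp_rot: [-179.9, 0.2, 61.6]
ft_force: [-16.2, -7.1, 14.5]
finger_gap: 15.4
grip_force: 42.2
[-1.14579267  2.65979461  0.05708692] -7.700749842525279
```

```bash
python3 steer.py '0 0 0 0 0 0 40;0 0 0 0 0 0 40;0 0 0 0 0 0 40;0 0 0 0 0 -50 40;0 0 0 0 0 -90 40;0 0 0 0 0 -110 40;0 0 0 0 0 -110 40';python3 -c "
from h import *
s=snap('wrist','w10.png')
d(433,-360,225,61.7)"
```

```text
time: 47.25
tool_pos: [392.8, -222.5, 225.5]
tcp_rot: [179.8, -0.0, 61.6]
ft_force: [0.5, 0.8, -0.2]
finger_gap: 39.7
grip_force: 0.0
rows: [ 0.  -0.  -0.1] [-102.   101.6   -1.2] rows needed 3.0 j6 -8.0
```

View pics/w10.png

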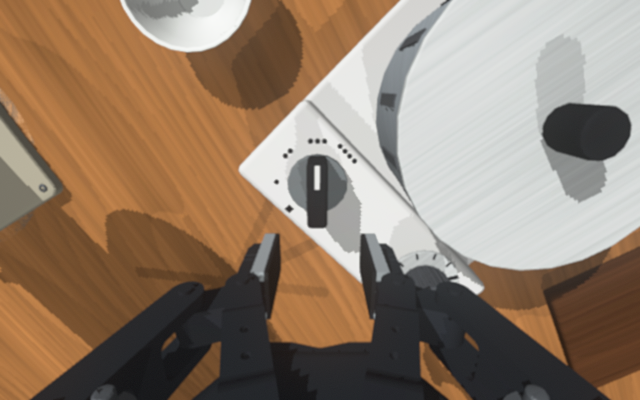

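The pointer is on three dots at (317,141). Now the timer: move over it and pre-rotate -95° so 150° clockwise fits in one grasp.

```bash
python3 steer.py '0 0 -20 -102 102 0 62;0 0 -60 -102 102 0 62;0 0 -95 -102 102 0 62;0 0 -95 -102 102 0 62;0 0 -95 -102 102 0 62;0 0 -95 -102 102 0 62;0 0 -95 -102 102 0 62;0 0 -95 -102 102 0 62'; python3 steer.py '0 0 -10 0 0 0 62;0 0 -10 0 0 0 62;0 0 -10 0 0 0 62';python3 -c "
from h import *
d(433.3,-360.2,114,156.7)"
```

```text
time: 48.3
tool_pos: [432.3, -359.4, 221.0]
tcp_rot: [179.9, -0.2, 147.9]
ft_force: [-1.4, 0.2, -0.5]
finger_gap: 62.2
grip_force: 0.0
time: 48.68
tool_pos: [432.6, -359.8, 222.4]
tcp_rot: [179.9, -0.1, 157.3]
ft_force: [0.5, 0.2, 0.1]
finger_gap: 62.0
grip_force: 0.0
rows: [ 0.1 -0.1  0.6] [ -1.   -0.3 108.4] rows needed 2.0 j6 -112.0
```

```bash
python3 steer.py '0 0 0 -1 0 50 62;0 0 0 -1 0 90 62;0 0 0 -1 0 107 62;0 0 0 -1 0 107 62;0 0 0 -1 0 107 62' 50; python3 steer.py '0 0 0 0 0 0 35;0 0 0 0 0 0 35;0 0 0 0 0 0 35;0 0 0 0 0 0 35'
```

```text
time: 49.3
tool_pos: [434.8, -361.4, 118.6]
tcp_rot: [-180.0, 0.1, 157.5]
ft_force: [0.5, -0.2, -0.4]
finger_gap: 61.8
grip_force: 0.0
time: 49.8
tool_pos: [434.7, -362.0, 119.2]
tcp_rot: [-179.9, 0.2, 157.5]
ft_force: [-1.8, -1.1, 4.0]
finger_gap: 44.5
grip_force: 50.6
```

```bash
python3 steer.py '0 0 10 0 0 0 35;0 0 20 0 0 0 35;0 0 30 0 0 0 35;0 0 40 0 0 0 35;0 0 50 0 0 0 35;0 0 60 0 0 0 35;0 0 70 0 0 0 35;0 0 80 0 0 0 35' ; python3 steer.py '0 0 10 0 0 0 35;0 0 20 0 0 0 35;0 0 30 0 0 0 35;0 0 40 0 0 0 35;0 0 50 0 0 0 35;0 0 60 0 0 0 35;0 0 70 0 0 0 35;0 0 70 0 0 0 35'; python3 steer.py '0 0 0 0 0 0 35;0 0 0 0 0 0 62;0 0 0 0 0 0 62;0 0 0 0 0 -50 62;0 0 0 0 0 -100 62;0 0 0 0 0 -150 62;0 0 0 0 0 -150 62'; python3 -c "
from h import *
d(365,-303,285,16.7)"
```

```text
time: 50.8
tool_pos: [430.7, -364.2, 119.1]
tcp_rot: [-179.8, 0.4, 77.1]
ft_force: [-24.7, -8.9, 13.1]
finger_gap: 44.6
grip_force: 51.9
time: 51.8
tool_pos: [428.1, -361.3, 119.0]
tcp_rot: [-179.8, 0.6, 7.3]
ft_force: [-39.6, 6.6, 30.2]
finger_gap: 45.4
grip_force: 53.6
time: 52.68
tool_pos: [436.4, -362.4, 273.1]
tcp_rot: [179.5, -0.4, 7.6]
ft_force: [0.8, -1.0, 0.1]
finger_gap: 62.0
grip_force: 0.0
rows: [ 0.5 -0.3 -9.1] [-62.8 -68.2 -12.9] rows needed 2.0 j6 37.0
```

```bash
python3 steer.py '0 0 -9 -63 -68 -13 62;0 0 -9 -63 -68 -13 62;0 0 -9 -63 -68 -13 62;0 0 -9 -63 -68 -13 62'; python3 - <<'E'
from h import *
np.set_printoptions(precision=1,suppress=True)
s=snap('wrist');I=s['pixels']
cv2.imwrite('pics/w11.png',cv2.resize(I[0:260,180:525],None,fx=2.3,fy=2.3,interpolation=cv2.INTER_CUBIC))
snap('top','t11.png')
E
```

```text
time: 53.18
tool_pos: [363.0, -301.7, 279.5]
tcp_rot: [-180.0, -0.0, 16.6]
ft_force: [0.7, 0.6, -0.1]
finger_gap: 62.3
grip_force: 0.0
```

View pics/w11.png

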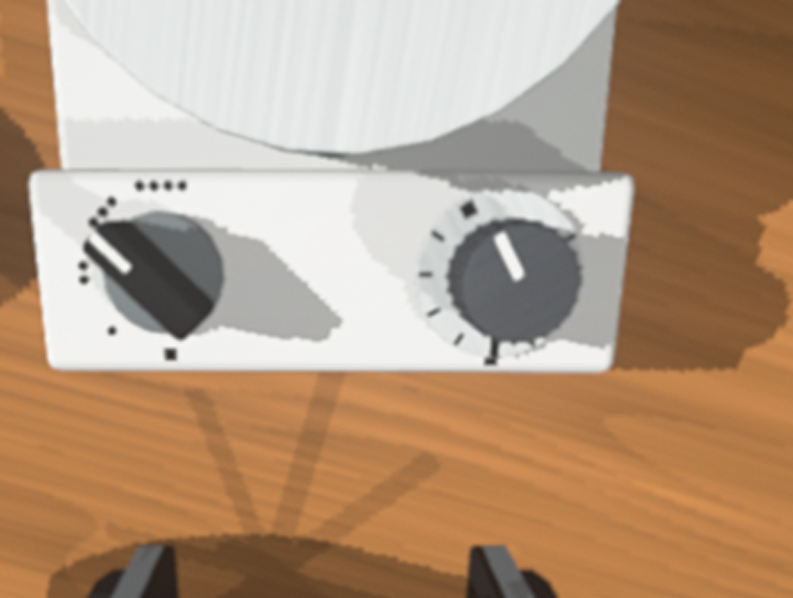

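View pics/t11.png

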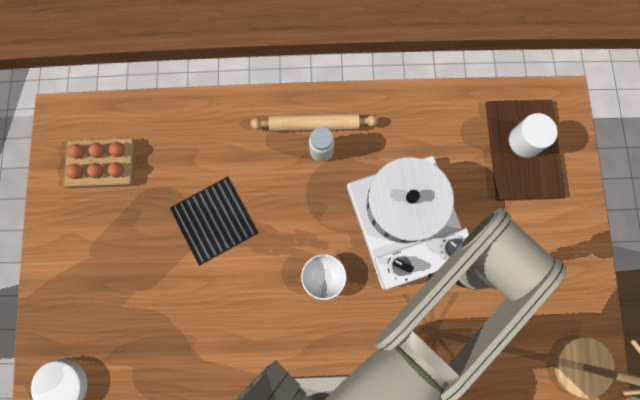

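Wrist view: the long tick is at the index (493,350) with the square five marks round at (470,209), and the heat pointer is on three dots at (100,212). Top view: the lid knob is at (412,196) as at the start, the mat is empty, and the bowl, jar and pin have not moved.

```bash
python3 -c "
from h import *
print(r.hand_in())"
```

```text
the job is handed in; nothing more can be done
None
```

I've handed the job in after about 53 s of the 210 s allowed; the final pictures show the lid home, heat at three dots, timer at 5 hours and the bowl, jar and pin unmoved, and all four stamps were upright in the drum before the lid went on (no verdict was returned).

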